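Swing the drilled bar against the marking fence

ROBOT

A 7-joint arm with a two-finger parallel gripper is mounted at the origin on the work surface. World frame = base frame: x ahead of the robot, y to its left, z up, the work surface at z = 0. Lengths are in m, angles in degrees, forces in N, time in s.
With the tool pointing down it reaches from about 0.4 to 0.9 m from the base axis. Payload 5.5 kg.
Tool frame: the origin (TCP) lies at the very end of the fingers, on their centre line; the grasp point (between the pads) lies 19 mm behind it; z points along the fingers, x is the direction in which the jaws open and shut, and the axes are right-handed (so a half turn about z gives the same grasp; the last joint's range is limited). The gripper opens to 92 mm and grips with 3 to 60 N. Pads are 19 mm wide; open, the fingers measure 130 mm over their backs; the gripper's body (75 mm by 190 mm) begins 47 mm behind the grasp point.
Start: joints at [-54.534, 28.699, -24.465, 88.831, 12.651, 65.22, -12.049], TCP at [0.226, 0.609, 0.227] pointing down, gripper open.
Joint ranges: [-164.97, 164.97], [-17.58, 116.51], [-87.97, 89.64], [11.32, 138.91], [-80.73, 260.73], [10.89, 115.49], [-147.41, 147.41]. Speed limits (degrees/s): [147.25, 147.25, 180, 180, 180, 180, 180].

INTERFACE

Orientations are given as [roll, pitch, yaw] about the fixed x, y, z axes, in that order (R = Rz(yaw) Ry(pitch) Rx(roll)).
In Python, from plant import ctrl gives the robot as it stands. The module is installed in compiled form; this text tells all that it offers.
- The arm moves only by the tool arm_command, never from a script. Its argument "motion" is a list of rows, each a list of 7 numbers: the shift along the world's x, y, z in mm, then the turn, a rotation vector about the world's x, y, z in degrees, then the closure, from 0 (fully open) to 1 (shut). In form: [[tx, ty, tz, wx, wy, wz, grip], ...]. A call has exactly 8 rows; each row is the pose to reach, as a shift and turn from the pose commanded when the call began; what a row does not reach only later rows make up. A row lasts 1/12 s, in which the tool goes at most 41.7 mm and 7.16 degrees, less where a joint would pass 70% of its speed; a pose out of reach is approached as far as the arm can. A call with a gripper value outside its range is refused whole. The fingers move at their own pace and stop on an object; "newtons" is the grip in N (left out, the last holds). Time passes only in rows, so rows that repeat a pose let the fingers close, or fill a call up. It gives the time, the measured TCP pose, the force and the opening at its end, in the units of the state.
- ctrl.state(): the state, without advancing time (a new reading comes with each control period).
- ctrl.get_image(name): name is "scene" or "top"; returns the picture (384x512x3 uint8, red, green, blue); there is no depth.
- ctrl.get_calibration(name): a dict with "fx", "fy", "cx", "cy" (pixels), "origin" and "attitude" of the camera in the world. Camera axes: x right, y up, looking along -z (the intrinsics and any distortion apply to the point x, -y, -z); pixel columns grow to the right and rows downward; lengths in m; the calibration is good to about 2 mm. A picture is of the moment at which its call begins. get_calibration takes no time and is no camera call.
- ctrl.close_job(): hands the job in, once; it reports no verdict.
The state is a dict: "clock": time; "joints": joint angles; "qvel": joint speeds; "joint_torque": joint torques, N m; "ee_pos": TCP position; "tcp_rot": TCP orientation; "force": force on the tool from outside, world axes, zero at the start; "moment": the same for the moment, N m; "gripper_width": finger opening in m.
Only numpy, scipy, OpenCV 4.12 (cv2) and the standard library are available. Lean on these libraries where they do the work, as an engineer would, in place of code of your own. Each camera call takes 0.05 s, during which the arm holds its last target.

TASK

On the stockroom bench, the aluminium bar with the yellow end sits by its hole on the steel pin of the wooden marking jig, swung out at an angle. Swing its yellow end round until the bar lies flush along the jig's red fence, ready to be marked, keeping it flat on the board and on its pin. Leave the green-ended spare bar and the blue bolt bin where they are.

Things in the scene. Friction and masses are not known exactly. Their poses are not given: they have to be found in the camera images.
- bar_end (a point): Centre of the yellow-painted last 50 mm of a loose aluminium bar 300 x 30 x 16 mm high (0.3-0.5 kg), half-way up it: 8 mm above the board it lies on, 25 mm short of its tip, 250 mm from its hole. The 13 mm hole, 25 mm from the plain end, sits over the jig's pin: the bar turns about it against sliding friction only. Axes: y along the bar from hole to yellow tip, x across it to the fence side, z up; push on its -x side.
- jig_pin (a point): Foot of the 10 mm thick, 28 mm high steel pin on the fixed wooden jig board (240 x 340 mm, top 18 mm above the bench). y: along the 28 mm high red fence, away from the pin's end; x: square to the fence, towards it; z up. Fence face: x = 15.5 mm, y from 30 to 290. The board reaches to x = -180. With the bar flush the yellow centre is at about (0, 250, 8) mm here; it starts swung out 23 to 40 deg to -x (turned + about z).
- spare_bar: A second bar of the same size with a green end, lying loose on the bench to one side of the jig; must be left alone. Origin: centre of its underside; its length is along y, the green end at +y; 300 x 30 x 16 mm.
- bolt_bin: A blue plastic bin of steel bolts, 150 (x) by 110 (y) by 70 mm high, standing loose on the bench to the other side of the jig; must be left alone. Origin: centre of its underside; its low open front looks to -x.

How it is judged (in metres and radians):
At the end, for the whole second after the job is handed in: The bar still sits on its pin, flat on the board, and lies along the fence: the centre of its yellow part within 12 mm of where it is when flush (square to the fence), within 15 mm along the fence, not raised by more than 8 mm, the bar parallel to the fence within 7 degrees (x of bar_end in the frame of jig_pin between -0.012 and 0.012 m and y of bar_end in the frame of jig_pin between 0.235 and 0.265 m and z of bar_end in the frame of jig_pin below 0.016 m and angle between the y axis of bar_end and the y axis of jig_pin, either way round below 0.12 rad and angle between bar_end's own z axis and vertical below 0.1 rad); the robot touches nothing.
It fails at once if the bar comes off its pin (horizontal distance between bar_end and jig_pin above 0.27 m or horizontal distance between bar_end and jig_pin below 0.22 m).
It fails at once if the yellow end is lifted more than about 40 mm off the board (z of bar_end in the frame of jig_pin above 0.048 m).
It fails at once if the spare bar is moved by more than 20 mm (distance of spare_bar from where it was at the start of the episode above 0.02 m).
It fails at once if the bolt bin is moved by more than 20 mm (distance of bolt_bin from where it was at the start of the episode above 0.02 m).
It also fails if it takes over 32 s, if anything falls off the work surface, if the arm or the gripper's body presses on something with over 40 N, if the wrist force passes 120 N, or if a joint passes its speed limit or range.

## Working session

There is one attempt and no reset: what is moved stays moved. The work goes in short steps, Python scripts to look and compute and a tool call to move; the robot and the scene stay as the last step left them, time stands still between calls to the robot, and variables do not carry over. Pictures are saved under pics/ and viewed, and the job is handed in when it is done.

Besides the shell and the picture viewer there is one more tool, called after "Emit:" as name(argument=value, ...) on one line, values as JSON. arm_command: Moves the arm, as the interface text tells. Its arguments: {"type":"object","properties":{"motion":{"type":"array"},"newtons":{"type":"number"}},"required":["motion"]}

```bash
mkdir -p pics; python3 - <<'E'
from plant import ctrl
import cv2
for n in ("scene","top"):
    im=ctrl.get_image(n); cv2.imwrite(f"pics/{n}0.png",im[:,:,::-1]); print(n,ctrl.get_calibration(n))
print(ctrl.state())
E
```

```text
scene {'fx': 411.5949991716154, 'fy': 411.5949991716154, 'cx': 257.78578890554513, 'cy': 180.91059868519199, 'origin': array([1.18542527, 0.64443521, 0.92975388]), 'attitude': array([ 45.81853362,   0.45366512, 135.87158096])}
top {'fx': 373.49336085303224, 'fy': 373.49336085303224, 'cx': 251.76781214408462, 'cy': 193.19664467517015, 'origin': array([ 0.41489335, -0.00861325,  1.49020418]), 'attitude': array([  6.15927657,  -0.10976152, -89.67078126])}
{'clock': 0.1, 'joints': array([-54.53611602,  28.75018717, -24.45411434,  88.88689246,
        12.65107592,  65.21836372, -12.04766248]), 'qvel': array([ 0.07906083,  0.00039958, -0.07712997, -0.25631736,  0.05648136,
        0.04474531,  0.02590779]), 'joint_torque': array([-1.05511231e-02, -5.67876828e+01, -5.83731964e+00, -2.79915619e+01,
       -6.87137456e-02,  2.40511849e-02,  3.95429038e-05]), 'ee_pos': array([0.22621024, 0.60868399, 0.2257524 ]), 'tcp_rot': array([-1.79996102e+02,  1.02069336e-01,  6.96209808e+01]), 'force': array([-0.37051985, -0.79006489, -0.44539819]), 'moment': array([-0.0204243 , -0.03561871,  0.01209291]), 'gripper_width': 0.09172695095939862}
```

View pics/scene0.png

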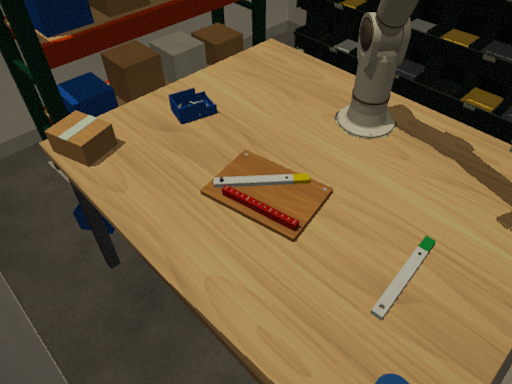

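View pics/top0.png

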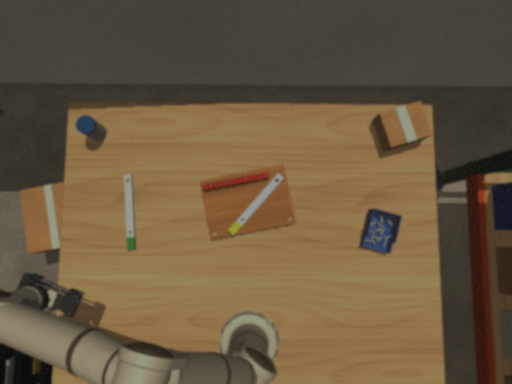

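The top view shows the pin end of the bar at about px (280,178), the yellow end at (235,228), and the red fence from (203,187) to (268,176) on the side away from the robot. The spare bar is on the left at (129,212) and the bin on the right at (380,231). Next I measure positions.

```bash
cat > h.py <<'E'
import numpy as np, cv2
from scipy.spatial.transform import Rotation as R
from plant import ctrl
def cast(n,px,z):
    c=ctrl.get_calibration(n); px=np.atleast_2d(px).astype(float)
    d=np.c_[(px[:,0]-c['cx'])/c['fx'],-(px[:,1]-c['cy'])/c['fy'],-np.ones(len(px))]
    w=R.from_euler('xyz',c['attitude'],degrees=True).apply(d); o=c['origin']
    return o+w*((z-o[2])/w[:,2])[:,None]
def blobs(im,lo,hi,roi,minA=15):
    h=cv2.cvtColor(im,cv2.COLOR_RGB2HSV); m=cv2.inRange(h,np.array(lo),np.array(hi))
    k=np.zeros_like(m); x0,y0,x1,y1=roi; k[y0:y1,x0:x1]=m[y0:y1,x0:x1]
    cs,_=cv2.findContours(k,cv2.RETR_EXTERNAL,cv2.CHAIN_APPROX_NONE)
    return [(cv2.contourArea(c),cv2.minAreaRect(c),c) for c in cs if cv2.contourArea(c)>minA]
def measure(sv=None):
    for n,roi in (("top",(195,155,305,245)),("scene",(195,140,340,245))):
        im=ctrl.get_image(n)
        if sv: cv2.imwrite(f"pics/{n}_{sv}.png",cv2.resize(im,None,fx=1.5,fy=1.5)[:,:,::-1])
        for nm,lo,hi,z in (("yellow",(22,150,90),(35,255,255),.034),("white",(0,0,110),(180,70,255),.034),("red",(0,180,60),(6,255,255),.046)):
            for a,r,c in blobs(im,lo,hi,roi):
                b=cast(n,cv2.boxPoints(r),z)[:,:2]*1000
                o=b.mean(0); e1=b[1]-b[0];e2=b[2]-b[1]
                e=max(e1,e2,key=np.linalg.norm)
                print(n,nm,a,np.round(r[0],1),"ctr",o.round(),"size",np.linalg.norm(e1).round(),np.linalg.norm(e2).round(),"dir",round(np.degrees(np.arctan2(e[1],e[0]))%180,1))
E
python3 -c "
from h import *
measure('a')"
```

```text
top yellow 90.0 [233.9 228.6] ctr [433.  58.] size 47.0 33.0 dir 140.6
top white 481.0 [259.9 198.8] ctr [551. -43.] size 250.0 33.0 dir 139.1
top red 97.0 [228.  182.4] ctr [613.  82.] size 131.0 20.0 dir 101.8
top red 71.0 [255.2 177.1] ctr [634. -24.] size 72.0 21.0 dir 102.6
scene yellow 96.5 [301.  176.5] ctr [438.  59.] size 51.0 32.0 dir 135.4
scene white 458.5 [252.5 178.8] ctr [554. -40.] size 251.0 32.0 dir 139.1
scene red 691.0 [259.5 207. ] ctr [630.  62.] size 41.0 264.0 dir 101.2
```

Bar direction is about 139.1° and fence direction about 101.5°, so it is swung out about 37.6°, within the stated 23–40°. The pin is near (627,-106) mm from both the yellow and white parts, and the sizes match (50, 250 and 32 mm). The plan is to close the fingers, come down on the robot side of the bar, and push it along an arc.

Emit:
arm_command(motion=[[22, -32, 0, 0, 0, 4, 1], [44, -64, 0, 0, 0, 8, 1], [66, -96, 0, 0, 0, 12, 1], [88, -128, 0, 0, 0, 16, 1], [110, -160, 0, 0, 0, 20, 1], [132, -192, 0, 0, 0, 24, 1], [154, -224, 0, 0, 0, 28, 1], [174, -256, 0, 0, 0, 32, 1]], newtons=20)

```text
clock: 0.87
ee_pos: [0.4015, 0.3514, 0.2267]
tcp_rot: [180.0, 0.0, 101.8]
force: [0.3, 0.8, 0.3]
gripper_width: 0.0432
```

Target above the approach point is (414, 0).

Emit:
arm_command(motion=[[2, -40, 0, 0, 0, 0, 1], [4, -80, 0, 0, 0, 0, 1], [6, -120, 0, 0, 0, 0, 1], [8, -160, 0, 0, 0, 0, 1], [10, -200, 0, 0, 0, 0, 1], [11, -240, 0, 0, 0, 0, 1], [12, -280, 0, 0, 0, 0, 1], [12, -320, 0, 0, 0, 0, 1]])

```text
clock: 1.53
ee_pos: [0.4121, 0.0314, 0.227]
tcp_rot: [180.0, 0.0, 101.6]
force: [1.7, -0.9, -0.7]
gripper_width: 0.0008
```

Emit:
arm_command(motion=[[0, -29, 0, 0, 0, 0, 1], [0, -29, -35, 0, 0, 0, 1], [0, -29, -70, 0, 0, 0, 1], [0, -29, -105, 0, 0, 0, 1], [0, -29, -135, 0, 0, 0, 1], [0, -29, -155, 0, 0, 0, 1], [0, -29, -165, 0, 0, 0, 1], [0, -29, -165, 0, 0, 0, 1]])

```text
clock: 2.2
ee_pos: [0.4102, 0.0043, 0.0595]
tcp_rot: [-179.7, -0.1, 101.6]
force: [-0.2, -0.3, -0.4]
gripper_width: 0.0005
```

```bash
python3 -c "
from h import *
measure('b'); print(ctrl.state()['joints'],ctrl.state()['ee_pos'])"
```

```text
top white 1161.0 [254.7 208.4] ctr [514. -23.] size 317.0 149.0 dir 164.7
top red 91.0 [225.4 183. ] ctr [610.  92.] size 151.0 19.0 dir 101.8
top red 72.5 [256.4 176.9] ctr [635. -28.] size 86.0 20.0 dir 101.8
scene yellow 99.0 [301.  176.7] ctr [438.  60.] size 51.0 35.0 dir 140.9
scene white 463.0 [252.5 178.9] ctr [554. -40.] size 251.0 33.0 dir 139.1
scene red 714.0 [259.5 207. ] ctr [630.  62.] size 41.0 264.0 dir 101.2
[  5.4419853   19.21983029 -11.04874382 128.98628129   6.7469982
  32.35330647  90.91113872] [0.41224912 0.00444237 0.06169962]
```

View pics/scene_b.png

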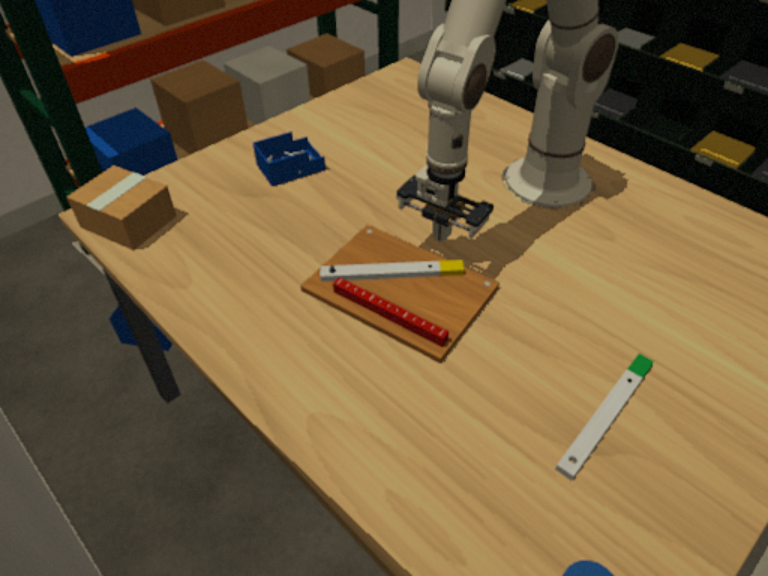

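The scene shows the closed fingertips at about px (440,238), in front of the bar's robot side and clear of it. The yellow end at (452,267) has not moved. I lower now.

Emit:
arm_command(motion=[[0, 0, -15, 0, 0, 0, 1], [0, 0, -28, 0, 0, 0, 1], [0, 0, -35, 0, 0, 0, 1], [0, 0, -35, 0, 0, 0, 1], [5, 4, -35, 0, 0, 0, 1], [10, 9, -35, 0, 0, 0, 1], [15, 13, -35, 0, 0, 0, 1], [18, 16, -35, 0, 0, 0, 1]])

```text
clock: 2.97
ee_pos: [0.4324, 0.0213, 0.0276]
tcp_rot: [179.9, -0.0, 101.7]
force: [-0.9, -0.3, 0.2]
gripper_width: 0.0003
```

Emit:
arm_command(motion=[[4, 5, 0, 0, 0, 0, 1], [8, 11, 0, 0, 0, 0, 1], [12, 16, 0, 0, 0, 0, 1], [16, 21, 0, 0, 0, 0, 1], [20, 26, 0, 0, 0, 0, 1], [24, 31, 0, 0, 0, 0, 1], [28, 36, 0, 0, 0, 0, 1], [31, 40, 0, 0, 0, 0, 1]])

```text
clock: 3.63
ee_pos: [0.4617, 0.061, 0.0266]
tcp_rot: [-180.0, -0.0, 101.6]
force: [-0.2, -3.5, -0.2]
gripper_width: 0.0003
```

```bash
python3 -c "
from h import *
measure('c'); print(ctrl.state()['ee_pos'],ctrl.state()['force'])"
```

```text
top white 877.0 [229.4 225.7] ctr [445.  76.] size 125.0 171.0 dir 18.9
top white 371.0 [262.2 190.9] ctr [582. -52.] size 191.0 34.0 dir 127.6
top red 39.5 [215.3 184.8] ctr [603. 132.] size 72.0 20.0 dir 100.8
top red 58.5 [235. 181.] ctr [618.  55.] size 74.0 21.0 dir 99.9
top red 66.5 [255.5 177. ] ctr [635. -25.] size 71.0 20.0 dir 100.8
scene yellow 135.0 [301.5 190. ] ctr [481. 100.] size 52.0 43.0 dir 135.4
scene white 495.5 [253.1 183.4] ctr [568. -25.] size 34.0 253.0 dir 126.8
scene white 30.5 [283.  142.5] ctr [354. -98.] size 28.0 27.0 dir 135.3
scene red 699.0 [259.5 207. ] ctr [630.  62.] size 41.0 264.0 dir 101.2
[0.46200395 0.06182458 0.02671772] [-0.38190406 -0.26062074  0.54319792]
```

View pics/scene_c.png

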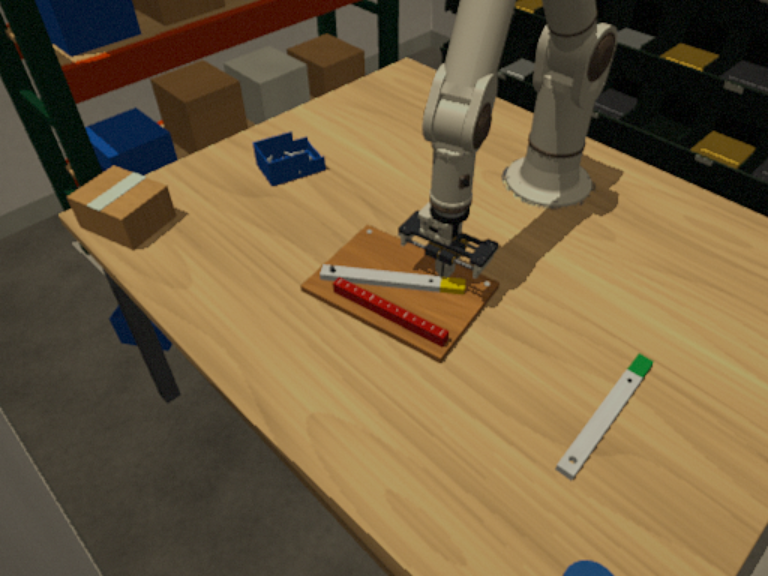

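The bar has turned to about 127°, as planned. It is still on its pin (px (333,270)), and the finger is against the yellow end at (450,280). I continue along the arc.

Emit:
arm_command(motion=[[6, 5, 0, 0, 0, 0, 1], [12, 10, 0, 0, 0, 0, 1], [18, 15, 0, 0, 0, 0, 1], [24, 20, 0, 0, 0, 0, 1], [30, 24, 0, 0, 0, 0, 1], [36, 28, 0, 0, 0, 0, 1], [41, 32, 0, 0, 0, 0, 1], [46, 35, 0, 0, 0, 0, 1]])

```text
clock: 4.4
ee_pos: [0.5079, 0.0958, 0.0267]
tcp_rot: [-180.0, -0.0, 101.6]
force: [0.3, -4.2, 0.7]
gripper_width: 0.0006
```

Emit:
arm_command(motion=[[5, 3, 0, 0, 0, 0, 1], [10, 6, 0, 0, 0, 0, 1], [15, 8, 0, 0, 0, 0, 1], [20, 10, 0, 0, 0, 0, 1], [24, 12, 0, 0, 0, 0, 1], [28, 14, 0, 0, 0, 0, 1], [31, 16, 0, 0, 0, 0, 1], [31, 16, 0, 0, 0, 0, 1]])

```text
clock: 5.07
ee_pos: [0.5393, 0.1121, 0.0269]
tcp_rot: [179.9, -0.0, 101.6]
force: [0.4, -0.1, -0.5]
gripper_width: 0.0003
```

```bash
python3 -c "
from h import *
measure('d'); print(ctrl.state()['ee_pos'],ctrl.state()['force'])"
```

```text
top white 302.5 [262.8 183.3] ctr [612. -54.] size 161.0 35.0 dir 104.5
top white 1540.0 [217.1 210.8] ctr [503. 125.] size 125.0 269.0 dir 21.9
top red 52.5 [236.3 180.7] ctr [619.  50.] size 65.0 19.0 dir 102.6
top red 57.0 [255.4 176.5] ctr [636. -24.] size 72.0 18.0 dir 104.5
scene yellow 141.0 [292.7 211.1] ctr [564. 139.] size 36.0 54.0 dir 100.4
scene white 481.5 [249.4 192.2] ctr [602. -10.] size 37.0 254.0 dir 104.6
scene white 51.5 [276.2 161.4] ctr [441. -46.] size 30.0 50.0 dir 48.3
scene white 34.0 [292.1 155.6] ctr [383. -29.] size 33.0 87.0 dir 110.6
scene red 645.0 [259.3 206.9] ctr [630.  61.] size 41.0 265.0 dir 101.2
[0.53892636 0.1120634  0.02689461] [ 0.03608741 -0.2303327   0.04333155]
```

View pics/scene_d.png

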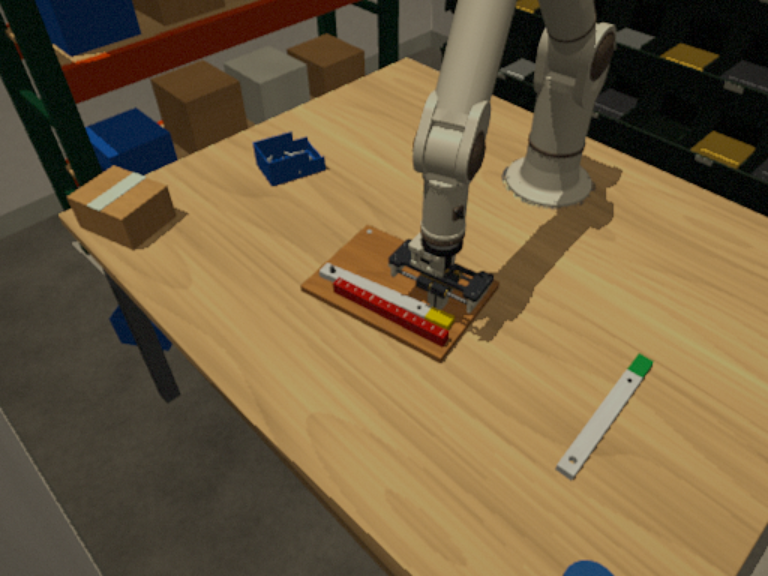

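About 3° remain: the bar reads 104.6° against the fence's 101.2°, and it is still on the pin. I creep in slowly and watch the force.

Emit:
arm_command(motion=[[2, 1, 0, 0, 0, 0, 1], [4, 2, 0, 0, 0, 0, 1], [6, 3, 0, 0, 0, 0, 1], [8, 4, 0, 0, 0, 0, 1], [10, 4, 0, 0, 0, 0, 1], [11, 5, 0, 0, 0, 0, 1], [12, 5, 0, 0, 0, 0, 1], [12, 5, 0, 0, 0, 0, 1]])

```text
clock: 5.83
ee_pos: [0.5506, 0.1166, 0.0267]
tcp_rot: [180.0, -0.0, 101.6]
force: [-1.1, -0.5, -0.3]
gripper_width: 0.0002
```

Emit:
arm_command(motion=[[1, 0, 0, 0, 0, 0, 1], [1, 0, 0, 0, 0, 0, 1], [2, 1, 0, 0, 0, 0, 1], [2, 1, 0, 0, 0, 0, 1], [3, 1, 0, 0, 0, 0, 1], [3, 1, 0, 0, 0, 0, 1], [3, 1, 0, 0, 0, 0, 1], [3, 1, 0, 0, 0, 0, 1]])

```text
clock: 6.5
ee_pos: [0.5534, 0.1174, 0.0267]
tcp_rot: [180.0, -0.0, 101.6]
force: [-2.2, -0.4, -0.4]
gripper_width: 0.0004
```

Emit:
arm_command(motion=[[1, 0, 0, 0, 0, 0, 1], [1, 0, 0, 0, 0, 0, 1], [2, 0, 0, 0, 0, 0, 1], [2, 0, 0, 0, 0, 0, 1], [3, 1, 0, 0, 0, 0, 1], [3, 1, 0, 0, 0, 0, 1], [3, 1, 0, 0, 0, 0, 1], [3, 1, 0, 0, 0, 0, 1]])

```text
clock: 7.17
ee_pos: [0.5537, 0.1175, 0.0264]
tcp_rot: [-179.7, 0.0, 101.6]
force: [-8.3, -1.9, 7.4]
gripper_width: 0.0006
```

```bash
python3 -c "
from h import *
measure('e'); print(ctrl.state()['ee_pos'],ctrl.state()['force'])"
```

```text
top white 28.0 [230. 243.] ctr [378.  73.] size 70.0 8.0 dir 90.3
top white 298.0 [262.4 182.8] ctr [613. -52.] size 164.0 34.0 dir 101.4
top white 1553.0 [214.2 205.1] ctr [526. 136.] size 123.0 275.0 dir 19.0
top red 36.0 [255.1 176.4] ctr [637. -23.] size 72.0 16.0 dir 100.8
scene yellow 78.5 [291.3 212.9] ctr [572. 141.] size 22.0 50.0 dir 100.7
scene white 381.5 [248.3 193.3] ctr [608.  -9.] size 34.0 256.0 dir 101.5
scene white 53.0 [274. 165.] ctr [459. -39.] size 26.0 49.0 dir 43.9
scene white 33.5 [288.7 160. ] ctr [407. -22.] size 27.0 83.0 dir 108.9
scene red 628.5 [259.5 207. ] ctr [630.  62.] size 41.0 267.0 dir 101.2
[0.55379605 0.11750022 0.0264393 ] [-8.95561206 -2.06646174  6.56955963]
```

The bar is against the fence: TCP advance stopped, the force rose to about 9 N, and the direction reads 101.5° against the fence's 101.2°. I back off along the fence normal, then lift.

Emit:
arm_command(motion=[[-2, 0, 0, 0, 0, 0, 1], [-5, -1, 0, 0, 0, 0, 1], [-10, -2, 0, 0, 0, 0, 1], [-18, -4, 0, 0, 0, 0, 1], [-28, -6, 0, 0, 0, 0, 1], [-38, -8, 0, 0, 0, 0, 1], [-45, -9, 10, 0, 0, 0, 1], [-45, -9, 30, 0, 0, 0, 1]])

```text
clock: 7.93
ee_pos: [0.5069, 0.1083, 0.0548]
tcp_rot: [-179.6, 0.0, 101.6]
force: [0.0, -0.1, 0.7]
gripper_width: 0.0005
```

Emit:
arm_command(motion=[[-10, -10, 30, 0, 0, 0, 1], [-20, -30, 60, 0, 0, 0, 1], [-35, -60, 80, 0, 0, 0, 1], [-50, -90, 100, 0, 0, 0, 1], [-60, -120, 120, 0, 0, 0, 1], [-70, -150, 130, 0, 0, 0, 1], [-75, -170, 140, 0, 0, 0, 1], [-75, -170, 140, 0, 0, 0, 1]])

```text
clock: 8.6
ee_pos: [0.4359, -0.0657, 0.1988]
tcp_rot: [179.8, 0.2, 101.2]
force: [0.8, -0.5, -0.4]
gripper_width: 0.0006
```

```bash
python3 -c "
from h import *
measure('f'); print(ctrl.state()['ee_pos'],ctrl.state()['force'])"
```

```text
top yellow 80.0 [212.8 192.5] ctr [574. 142.] size 45.0 33.0 dir 101.8
top white 1232.0 [275. 226.] ctr [ 445. -102.] size 148.0 139.0 dir 90.3
top white 461.5 [251.5 184.9] ctr [605.  -9.] size 251.0 34.0 dir 101.8
top red 26.5 [238.  179.7] ctr [623.  43.] size 50.0 14.0 dir 103.0
top red 33.0 [255.2 176.5] ctr [636. -24.] size 73.0 16.0 dir 101.1
scene yellow 81.5 [291.2 213. ] ctr [573. 141.] size 23.0 50.0 dir 104.9
scene white 390.0 [248.5 193.4] ctr [607.  -8.] size 34.0 258.0 dir 101.5
scene red 629.0 [259.5 207. ] ctr [630.  62.] size 41.0 267.0 dir 101.2
[ 0.43626856 -0.0612629   0.19717012] [-0.03084429  0.16484538  0.13257771]
```

View pics/scene_f.png

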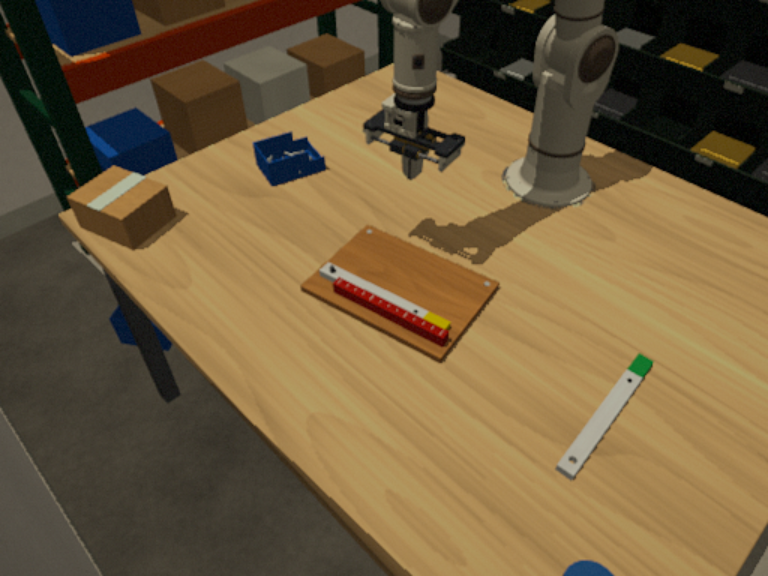

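View pics/top_f.png

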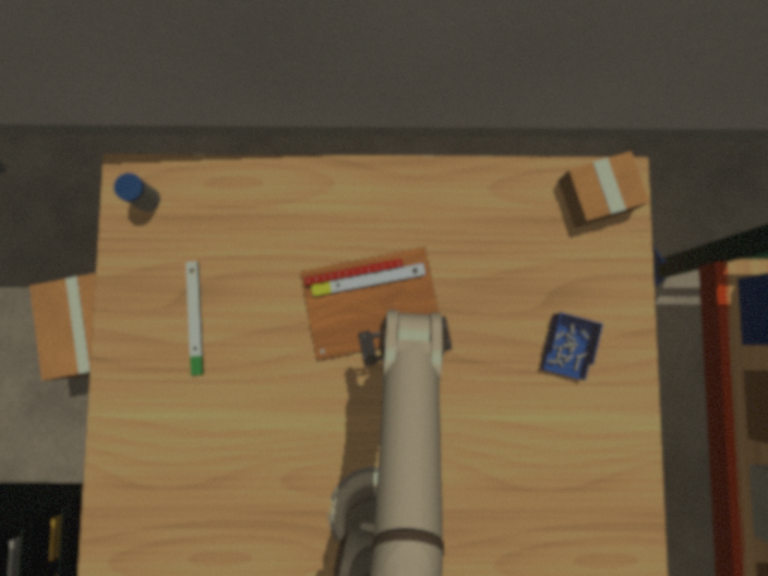

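The bar lies flush along the fence. Its yellow end is at px (437,320) in the scene view and (320,289) in the top view, and its other end is still on the pin. The arm is clear, and the spare bar and bin look undisturbed. I hand the job in.

```bash
python3 -c "
from plant import ctrl
print(ctrl.close_job())"
```

```text
the job is handed in; nothing more can be done
None
```

The bar now lies flush along the red fence, still on its pin. I swung its yellow end through about 37° with the closed fingertips, pressed it to the fence at about 9 N horizontally, backed off, lifted clear and handed in at about 8.7 s.

**Angle:** the bar reads 101.5–101.8° in the two views, and the fence reads 101.2°. That is within 1°, against a limit of about 7°.

**Position:** the yellow centre is at about (574, 141) mm, against (576, 139) mm expected from the pin position I measured.

**Height:** I did not measure it separately. Both views agree to about 1–2 mm when the bar's top is taken as 34 mm, which is its height lying flat on the board.

**Clearances:** the arm is clear of everything, with about 0 N on the tool. The spare bar and bolt bin look unmoved by eye; I did not measure them.

**Checks that disagreed:**
- The small yellow patch alone gave a rougher angle, 104.9° in the scene view. I relied on the long white part of the bar instead.
- While the finger pressed on the bar, the tool also read about 7 N upward. That was gone after backing off.

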